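# Fit the path-length spacer in the measuring cell and hold its window plate flush

## Task

Reassemble the cleaned measuring cell: take the thick spacer, which matches the one fitted at the hinge side, out of the rack, slide it down into the tapering gap between body and window plate at the free end where the gap is wide enough, head resting on the body and strip clear of the round window, and let go. Then push the sprung window plate shut until it lies flush and parallel on both spacers, and finish while still holding it pressed with a gentle, steady push of about 10 N, ready for the clamp. Leave the thin spacer in the rack and the other things on the bench undisturbed.

Things in the scene. Friction and masses are not known exactly. Their poses are not given: they have to be found in the camera images.
- cell: fixed measuring cell: base plate 95 x 160 x 10 mm and upright aluminium body. Origin: centre of its underside; x from front (plate side, faces robot) to back, y to the hinge end, z up. Body x 0..26, y -55..55, z 10..80 mm, round window 40 mm across at y 0, z 44; a fixed copy of the thick spacer hangs on it at y 40; small clamp boss on the free end, y -67..-55, z 35..53
- seat (a point): front edge of the cell body's flat top near the free end (cell x 0, y -41, z 80 mm), midway between round window and free end: the thick spacer's origin belongs here, axes alike. Axes as the cell. The gap in front of the body here is 19 to 24 mm at the start and tapers to about 11 mm at the hinge
- window_plate (a joint): opening angle, rad, about an upright hinge at cell x -16, y 62 mm. 0: parallel to the body, 10 mm before it; positive: open, free end towards -x; below 0: past parallel (no spacer there). Starts at 0.09 to 0.14, stays there by friction; closing takes 2 to 4 N at the free end, let go it springs open. Aluminium, when shut x -22..-10, y -55..47, z 14..74 mm in the cell's frame
- clamp_pad (a point): centre of the front of a steel pad (18 mm across, 2 mm proud) on the front of the window plate near its free edge, 105 mm from the hinge axis, in line with the seat, 56 mm above the worktop: the place to push, along +x of the cell. Its x axis is the plate's normal, into the plate
- free_edge (a point): upper inner corner of the window plate's free edge (plate's face towards the body), 74 mm above the worktop. Its axes turn with the plate
- spacer_rack: grey comb-like block, x -22..31, y -56..56, z 8..72 mm, on a steel base, fixed; origin: on the underside, between the slots; y along the row. Slots 21 mm wide, open to the front (-x, facing the robot) and top, centred at y -28 and +28 mm, hold one spacer each, in either order, strips down, heads resting on its top and pointing to +x; each spacer's axes lie as the rack's at the start
- thick_spacer: the one to fit, about 80 g. Origin: back face of the strip, level with the head's underside. White strip 10 thick, 16 wide, 64 long: x -10..0, y +-8, z -64..0 mm (last 6 mm only 6 x 10). Steel head x -10..26, y +-8, z 0..16 mm. Centre of mass about 5 mm behind the strip's back face: it rests steadily by its head alone on a flat top. Grip the head across its 16 mm
- thin_spacer: the other spacer, to be left in the rack: strip 5 mm thick, 12 mm wide, 64 mm long, head 31 x 12 x 9 mm, origin as with the thick one
- glass_beaker: glass beaker, 56 x 60 x 72 mm, behind the cell; origin at the centre of its underside; leave alone
- rubber_bung: black rubber bung, 28 mm diameter, 25 mm high; origin at the centre of its underside; leave alone
- tweezers: steel tweezers, 14 x 125 x 10 mm, lying flat; leave alone
- weighing_boat: white weighing boat, 66 x 66 x 14 mm; origin at the centre of its underside; leave alone
Mind the look-alikes: they are no part of the job. Leave any red look-alike of the thick_spacer alone.

How it is judged:
By the outcome, as a careful person would: the job done as asked, in the order asked, and still so for the second after the job is handed in, while the arm keeps its last pose, push and grip.
It also fails if it takes over 45 s, if anything falls off the work surface, if the arm or the gripper's body presses on something with over 40 N, if the wrist force passes 120 N, or if a joint passes its speed limit or range.

## Robot

A 6-joint arm with a two-finger parallel gripper is mounted at the origin on a cart in front of the work surface, level with it; the furniture and walls round the work are solid. World frame = base frame: x ahead of the robot, y to its left, z up, the work surface at z = 0. Lengths are in m, angles in rad, forces in N, time in s.
With the tool pointing down it reaches from about 0.35 to 0.775 m from the base axis. Payload 5.5 kg.
Tool frame: the origin (TCP) lies midway between the tips of the shut fingers; the grasp point (between the pads) lies grasp_offset behind it (grasp_offset is the distance from the TCP to the grasp point, in m); z points along the fingers, y is the line along which they close (so a half turn about z gives the same grasp; the last joint's range is limited). The gripper opens to 85 mm and grips with 20 to 120 N. Pads are 22 mm wide; open, the fingers measure 114 mm over their backs; the gripper's body (76 mm by 85 mm) begins 54 mm behind the grasp point. The pads swing forward as they close: fully open they stand 13 mm farther back than shut.
Start: joints at [1.153, 0.313, 0.046, 1.304, 0, 1.431], TCP at [0.158, 0.553, 0.231] pointing down, gripper open.
Joint ranges: [-2.76, 2.76], [-0.86, 1.69], [-1.03, 1.26], [-2.2, 2.34], [-1.47, 1.5], [-3.14, 3.14]. Speed limits (rad/s): [2.57, 2.57, 3.14, 3.14, 3.14, 3.14].

## Interface

Orientations are given as a unit quaternion [w, x, y, z].
In Python, from workcell import * gives the robot as it stands.
- The arm moves only by the tool step_arm, never from a script. Its argument "deltas" is a list of rows, each a list of 7 numbers: the shift along the world's x, y, z in mm, then the turn, a rotation vector about the world's x, y, z in degrees, then the gripper's target within -1 to 1 (fully open at 1, half-way at 0, shut at -1). A call has 1 to 5 rows; each row shifts and turns the commanded pose from where the row before left it; what a row does not reach is not made up. A row lasts 1/10 s, in which the tool goes at most 50 mm and 8.59 degrees, less where a joint would pass 70% of its speed; a pose out of reach is approached as far as the arm can. A call is refused whole if a number of a shift passes 50 or a number of a turn 8.59, either way. A call with a gripper value outside its range is refused whole. The fingers move at their own pace and stop on an object; "newtons" is the grip in N (left out, the last holds). Time passes only in rows, so rows that do not move let the fingers close. It gives the time, the measured TCP pose, the force, the opening and the grip force at its end, in the units of the state.
- get_state(): the state, without advancing time (a new reading comes with each control period).
- read_camera(name): name is "side" or "top"; returns a dict with "image" (420x560x3 uint8, red, green, blue), "z_map" (420x560 float32, m along the optical axis (not along the pixel's ray), 0 where there is no reading), "K" (3x3 intrinsics, pixels), "world_from_camera" (4x4, takes a point from camera to world coordinates). Camera axes: x right, y down, z forward; pixel columns grow to the right and rows downward; lengths in m; the calibration is good to about 2 mm. A picture is of the moment at which its call begins.
- hand_in(): hands the job in; it is judged then, once.
The state is a dict: "clock": time; "joint_pos": joint angles; "qvel": joint speeds; "tau": joint torques, N m; "tcp_pos": TCP position; "orientation": TCP orientation; "wrist_force": force on the tool from outside, world axes, zero at the start; "ft_torque": the same for the moment, N m; "finger_gap": finger opening in m; "grip_force": force on a finger pad.
Only numpy, scipy, OpenCV 4.12 (cv2) and the standard library are available. Lean on these libraries where they do the work, as an engineer would, in place of code of your own. Each camera call takes 0.05 s, during which the arm holds its last target. There are 200 camera calls.

## Working session

There is one attempt and no reset: what is moved stays moved. The work goes in short steps, Python scripts to look and compute and a tool call to move; the robot and the scene stay as the last step left them, time stands still between calls to the robot, and variables do not carry over. Pictures are saved under pics/ and viewed, at most 10 in all, crops included, and the job is handed in when it is done.

Besides the shell and the picture viewer there is one more tool, called after "Call:" as name([rows], argument=value, ...), one row to a line, values as JSON. step_arm: Moves the arm, as the interface text tells. Its arguments: {"type":"object","properties":{"deltas":{"type":"array","items":{"type":"array","items":{"type":"number"}}},"newtons":{"type":"number"}},"required":["deltas"]}

```bash
mkdir -p pics; cat > h.py <<'E'
from workcell import *
import numpy as np, cv2
def cam(n):
    c=read_camera(n); return c
def pts(c):
    z=c["z_map"]; h,w=z.shape; u,v=np.meshgrid(np.arange(w),np.arange(h)); K=c["K"]
    P=np.stack([(u-K[0,2])/K[0,0]*z,(v-K[1,2])/K[1,1]*z,z,np.ones_like(z)],-1)@c["world_from_camera"].T
    P=P[...,:3]; P[z==0]=np.nan; return P
def save(n,im): cv2.imwrite("pics/"+n+".png",cv2.cvtColor(im,cv2.COLOR_RGB2BGR))
E
python3 - <<'E'
from h import *
s=get_state(); print({k:np.round(v,3).tolist() for k,v in s.items()})
for n in("top","side"):
    c=cam(n); save(n+"0",c["image"]); np.savez(n+"0.npz",**c)
    print(n,np.round(c["K"],1).tolist(),np.round(c["world_from_camera"],3).tolist())
E
```

```text
{'clock': 0.0, 'joint_pos': [1.153, 0.314, 0.045, 1.304, 0.0, 1.431], 'qvel': [0.002, 0.001, -0.001, -0.001, 0.001, -0.0], 'tau': [-0.0, -48.063, 29.853, 0.019, -0.0, -0.0], 'tcp_pos': [0.157, 0.552, 0.23], 'orientation': [-0.0, 0.138, 0.99, -0.001], 'wrist_force': [-0.3, 1.301, -0.457], 'ft_torque': [0.036, 0.019, -0.013], 'grip_force': 0.0, 'finger_gap': 0.085}
top [[470.1, 0.0, 278.0], [0.0, 470.1, 208.8], [0.0, 0.0, 1.0]] [[-0.025, -0.975, 0.222, 0.308], [-1.0, 0.024, -0.007, -0.006], [0.002, -0.222, -0.975, 1.231], [0.0, 0.0, 0.0, 1.0]]
side [[539.7, 0.0, 281.3], [0.0, 539.7, 206.3], [0.0, 0.0, 1.0]] [[0.825, -0.203, 0.528, -0.161], [-0.565, -0.291, 0.772, -1.059], [-0.003, -0.935, -0.355, 0.561], [0.0, 0.0, 0.0, 1.0]]
```

View pics/top0.png

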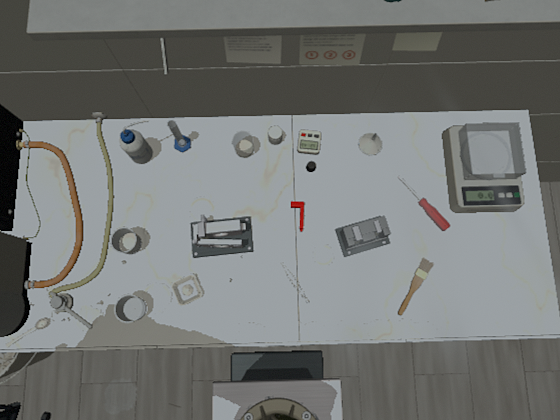

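View pics/side0.png

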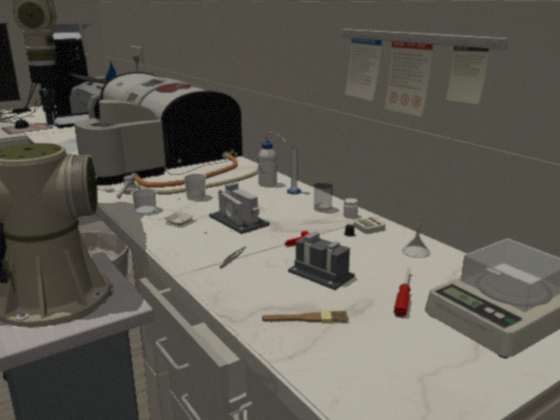

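The top view shows the cell near px (222,236), the rack near (363,235) and the red look-alike at (299,213), which I'll leave alone. Next I enlarge the cell and rack and get points.

```bash
python3 - <<'E'
from h import *
c=dict(np.load("top0.npz")); d=dict(np.load("side0.npz"))
def crop(im,x,y,w,h,W,H): return cv2.resize(im[y:y+h,x:x+w],(W,H),interpolation=cv2.INTER_CUBIC)
a=crop(c["image"],185,207,75,56,400,300);b=crop(c["image"],330,207,75,56,400,300)
e=crop(d["image"],205,180,75,56,400,300);f=crop(d["image"],285,232,75,56,400,300)
save("crops",np.vstack([np.hstack([a,b]),np.hstack([e,f])]))
for n,c,boxes in(("top",c,((185,207,75,56),(330,207,75,56))),):
    P=pts(c)
    for x,y,w,h in boxes:
        Q=P[y:y+h,x:x+w].reshape(-1,3)
        for lo,hi in((.006,.014),(.066,.076),(.076,.084),(.084,.1)):
            m=(Q[:,2]>lo)&(Q[:,2]<hi); q=Q[m]
            if len(q)<5: print(lo,len(q));continue
            r=cv2.minAreaRect((q[:,:2]*1000).astype(np.float32)); print(lo,len(q),np.round(r[0],1),np.round(r[1],1),round(r[2],1),np.round(np.median(q,0),4))
E
```

```text
0.006 910 [518.9 136. ] [177.9 139.5] 86.4 [0.4931 0.1187 0.0098]
0.066 303 [523.8 139.5] [122.2  76.4] 87.9 [0.4958 0.1444 0.0729]
0.076 417 [516.7 138.5] [118.8  60.1] 88.8 [0.5271 0.1288 0.0793]
0.084 112 [521.9 135.2] [35.2 97.3] 3.3 [0.5197 0.174  0.0948]
0.006 320 [ 507.3 -237.1] [132.  176.3] 3.2 [ 0.4837 -0.2235  0.0084]
0.066 610 [ 511.1 -235.4] [ 49.1 113.4] 14.9 [ 0.5122 -0.237   0.0715]
0.076 96 [ 513.4 -229.4] [ 41.6 103.4] 19.6 [ 0.5162 -0.2566  0.0794]
0.084 89 [ 511.  -228.6] [34.5 60.8] 20.3 [ 0.5042 -0.2078  0.0873]
```

View pics/crops.png

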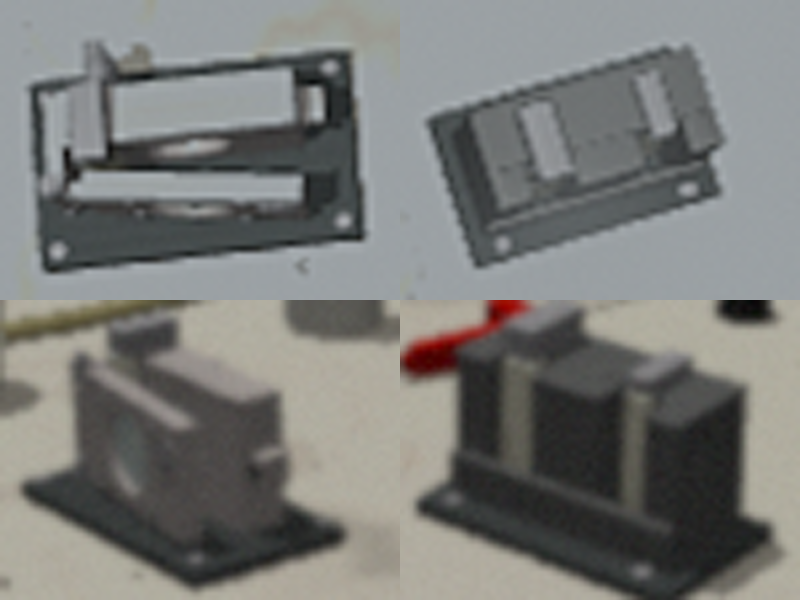

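Candidates for the thick spacer: the head at top px ~(358,233), which is tall and wide with a wide white strip, and the one at ~(378,226), which is lower and narrower. The left one fits (16 mm wide, highest top), and the crop confirms it. The red piece at (299,213) is the decoy.

```bash
cat >> h.py <<'E'
def ray(c,uv,z):
    uv=np.asarray(uv,float).reshape(-1,2);K=c["K"];T=c["world_from_camera"]
    d=np.c_[(uv[:,0]-K[0,2])/K[0,0],(uv[:,1]-K[1,2])/K[1,1],np.ones(len(uv))]@T[:3,:3].T
    o=T[:3,3]; return (o+d*((z-o[2])/d[:,2])[:,None])[:,:2]*1000
def rect(c,mask,z,w=1):
    n,l,s,_=cv2.connectedComponentsWithStats(mask.astype(np.uint8)); k=1+np.argmax(s[1:,4])
    v,u=np.nonzero(l==k); q=ray(c,np.c_[u,v],z).astype(np.float32); r=cv2.minAreaRect(q)
    return len(u),np.round(r[0],1),np.round(r[1],1),round(r[2],2),np.round(q.mean(0),1)
E
python3 - <<'E'
from h import *
c=dict(np.load("top0.npz")); P=pts(c); g=cv2.cvtColor(c["image"],cv2.COLOR_RGB2GRAY).astype(int)
def box(x,y,w,h):
    m=np.zeros(g.shape,bool); m[y:y+h,x:x+w]=1; return m
C=box(185,207,75,56);R=box(330,207,75,56); Z=P[...,2]
print("base",rect(c,C&(Z>.003),.01))
print("basedark",rect(c,C&(g<110),.01))
print("bodytop",rect(c,C&(Z>.077)&(Z<.083)&(g>150)&(P[...,0]>.508),.08))
print("platetop",rect(c,C&(Z>.07)&(Z<.078)&(g>150)&(P[...,0]<.515),.074))
print("fixed head",rect(c,C&(Z>.09),.096))
print("thick",rect(c,R&(Z>.083),.088)); print("thin",rect(c,R&(Z>.076)&(Z<.084)&(P[...,1]<-.24),.081))
print("racktop",rect(c,R&(Z>.068),.072)); print("rackbase",rect(c,R&(g<120),.008))
np.set_printoptions(linewidth=250)
print(g[224:246,190:256:1])
E
```

```text
base (2230, array([523. , 135.5]), array([114.9, 164.5]), 5.21, array([515.7, 136.2], dtype=float32))
basedark (1271, array([519.6, 135.9]), array([107.5, 158.9]), 3.79, array([505. , 126.6], dtype=float32))
bodytop (248, array([529.3, 124.6]), array([24.2, 80.1]), 4.73, array([529.7, 124.9], dtype=float32))
platetop (165, array([492.1, 130.8]), array([97.1, 10. ]), 88.58, array([491.6, 135. ], dtype=float32))
fixed head (95, array([519.6, 175.4]), array([36.1, 16.2]), 6.77, array([519.6, 175.4], dtype=float32))
thick (91, array([ 502.7, -207.6]), array([36. , 15.8]), 14.91, array([ 502.7, -207.7], dtype=float32))
thin (55, array([ 519.7, -259.9]), array([29.6, 14.9]), 11.67, array([ 521.3, -261. ], dtype=float32))
racktop (756, array([ 510.7, -234.6]), array([ 48.8, 111.9]), 14.93, array([ 511.7, -233.6], dtype=float32))
rackbase (1321, array([ 509.2, -238.9]), array([ 78.4, 137.4]), 15.17, array([ 507.4, -236.4], dtype=float32))
[[127  51 105 ... 163 160 160]
 [139  53 120 ... 163 160 160]
 [138  52  97 ... 164 159 160]
 ...
 [166 136  92 ... 131 167 161]
 [165 140  74 ... 134 167 161]
 [166 140  73 ... 128 168 161]]
```

Call:
step_arm([
  [40,-30,0,0,0,6.2,0],
  [40,-30,0,0,0,6.2,0],
  [40,-30,0,0,0,6.2,0],
  [40,-30,0,0,0,6.2,0],
  [40,-30,0,0,0,6.2,0],
], newtons=40)

```text
clock: 0.6
tcp_pos: [0.3587, 0.4015, 0.231]
orientation: [-0.0, -0.134, 0.991, -0.0]
wrist_force: [0.9, 1.7, -0.2]
finger_gap: 0.0429
grip_force: 0.0
```

Call:
step_arm([
  [30,-40,0,0,0,0,0],
  [30,-40,0,0,0,0,0],
  [30,-40,0,0,0,0,0],
  [30,-40,0,0,0,0,0],
  [22,-42,0,0,0,0,0],
])

```text
clock: 1.1
tcp_pos: [0.501, 0.1991, 0.2309]
orientation: [-0.0, -0.131, 0.991, 0.0]
wrist_force: [0.1, 0.2, -0.0]
finger_gap: 0.0431
grip_force: 0.0
```

Call:
step_arm([
  [0,-50,-10,0,0,0,0],
  [0,-48,-10,0,0,0,0],
  [0,-48,-10,0,0,0,0],
  [0,-48,-10,0,0,0,0],
  [0,-48,-10,0,0,0,0],
])

```text
clock: 1.6
tcp_pos: [0.4991, -0.0418, 0.1809]
orientation: [-0.0, -0.131, 0.991, 0.0]
wrist_force: [1.7, 0.4, 0.4]
finger_gap: 0.0428
grip_force: 0.0
```

Call:
step_arm([
  [0,-48,-10,0,0,0,0],
  [0,-48,-10,0,0,0,0],
  [0,-48,-10,0,0,0,0],
  [0,-20,0,0,0,0,0],
  [0,0,0,0,0,0,0],
])

```text
clock: 2.1
tcp_pos: [0.4992, -0.2069, 0.1505]
orientation: [-0.001, -0.129, 0.992, 0.0]
wrist_force: [0.5, 0.1, -0.3]
finger_gap: 0.0429
grip_force: 0.0
```

```bash
python3 - <<'E'
from h import *
from scipy.spatial.transform import Rotation as R
print(grasp_offset) if 'grasp_offset' in globals() else None
s=get_state();q=s["orientation"];M=R.from_quat(np.r_[q[1:],q[0]]).as_matrix();print(s["clock"],s["tcp_pos"],s["finger_gap"],s["wrist_force"],np.degrees(np.arctan2(M[1,1],M[0,1]))-90,M[:,2],s["joint_pos"])
E
```

```text
0.0187
2.1 [ 0.49919285 -0.20694056  0.15049409] 0.04285883049710696 [ 0.53721016  0.08817602 -0.27388455] 14.82158275470971 [-1.05926414e-03  2.17010065e-04 -9.99999415e-01] [-5.41372611e-01  2.85272164e-01 -1.94134871e-01  1.09240891e+00
 -3.59874289e-04 -8.00058080e-01]
```

Call:
step_arm([
  [1.6,-1,-30,0,0,0,0],
  [0,0,-30,0,0,0,0],
  [0,0,-10,0,0,0,0],
  [0,0,-6,0,0,0,0],
  [0,0,0,0,0,0,0],
])

```text
clock: 2.6
tcp_pos: [0.5013, -0.2043, 0.0755]
orientation: [-0.0, -0.132, 0.991, 0.0]
wrist_force: [-0.3, 0.4, -0.9]
finger_gap: 0.0421
grip_force: 0.0
```

Call:
step_arm([
  [0,0,0,0,0,0,-0.3],
  [0,0,0,0,0,0,-0.6],
  [0,0,0,0,0,0,-1],
  [0,0,0,0,0,0,-1],
  [0,0,0,0,0,0,-1],
])

```text
clock: 3.1
tcp_pos: [0.5023, -0.2055, 0.077]
orientation: [0.001, -0.131, 0.991, -0.001]
wrist_force: [-0.1, -0.1, 5.9]
finger_gap: 0.0147
grip_force: 40.8
```

```bash
python3 - <<'E'
from h import *
s=get_state();print(s["tcp_pos"],s["finger_gap"],s["wrist_force"],s["grip_force"])
c=cam("side");save("g1",cv2.resize(c["image"][190:300,250:400],(750,550),interpolation=cv2.INTER_CUBIC))
E
```

```text
[ 0.50231977 -0.20548458  0.07696031] 0.01468952647468769 [-0.13280062 -0.09966943  5.91880635] 40.81318974494934
```

View pics/g1.png

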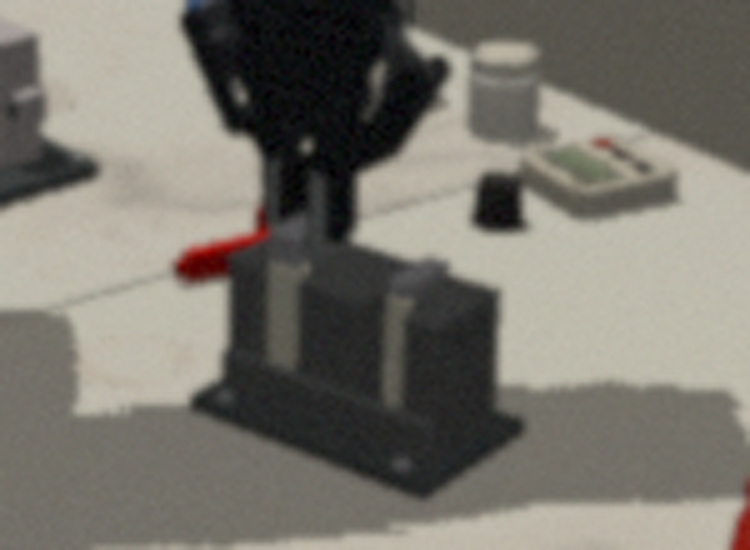

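Call:
step_arm([
  [0,0,5,0,0,0,-1],
  [0,0,20,0,0,0,-1],
  [0,0,30,0,0,0,-1],
  [0,0,30,0,0,0,-1],
  [0,0,25,0,0,0,-1],
], newtons=60)

```text
clock: 3.65
tcp_pos: [0.5012, -0.2051, 0.1871]
orientation: [0.0, -0.131, 0.991, -0.0]
wrist_force: [0.4, 0.1, -0.1]
finger_gap: 0.014
grip_force: 60.5
```

Call:
step_arm([
  [0,20,0,0,0,-2,-1],
  [4,40,0,0,0,-2,-1],
  [4,40,0,0,0,-2,-1],
  [4,40,0,0,0,-2,-1],
  [4,40,0,0,0,-1.8,-1],
])

```text
clock: 4.15
tcp_pos: [0.517, -0.0236, 0.1856]
orientation: [-0.0, -0.045, 0.999, 0.0]
wrist_force: [0.8, 0.0, -0.8]
finger_gap: 0.0143
grip_force: 60.5
```

Call:
step_arm([
  [2,40,0,0,0,0,-1],
  [2,40,0,0,0,0,-1],
  [2,30,0,0,0,0,-1],
  [0,10,0,0,0,0,-1],
  [0,0,0,0,0,0,-1],
])

```text
clock: 4.65
tcp_pos: [0.5229, 0.096, 0.1854]
orientation: [-0.0, -0.047, 0.999, -0.0]
wrist_force: [0.4, -0.4, -0.9]
finger_gap: 0.0147
grip_force: 60.5
```

```bash
cat >> h.py <<'E'
def st():
    from scipy.spatial.transform import Rotation as R
    s=get_state();q=s["orientation"];M=R.from_quat(np.r_[q[1:],q[0]]).as_matrix()
    print(round(s["clock"],2),np.round(s["tcp_pos"]*1000,1),"gap",round(s["finger_gap"]*1000,1),"F",np.round(s["wrist_force"],1),"grip",round(s["grip_force"],1),"yaw",round(np.degrees(np.arctan2(M[1,1],M[0,1]))-90,2),"tz",np.round(M[:,2],3))
E
python3 - <<'E'
from h import *
st()
d=cam("side");c=cam("top");st()
P=pts(c);u,v=np.nonzero((P[...,2]>.14))[::-1]
K=d["K"];T=np.linalg.inv(d["world_from_camera"])
p=T@np.r_[get_state()["tcp_pos"],1];uv=(K@p[:3]/p[2])[:2].astype(int);print(uv)
x,y=max(uv[0]-70,0),max(uv[1]-30,0)
save("g2",cv2.resize(d["image"][y:y+110,x:x+140],(770,600),interpolation=cv2.INTER_CUBIC)); print(x,y); np.savez("side2.npz",**d)
E
```

```text
4.65 [522.9  96.  185.4] gap 14.7 F [ 0.4 -0.4 -0.9] grip 60.5 yaw 5.43 tz [-0.001 -0.    -1.   ]
4.75 [523.1  94.3 185.4] gap 14.2 F [ 0.5  0.4 -0.8] grip 60.5 yaw 5.27 tz [-0.    -0.001 -1.   ]
[247 158]
177 128
```

View pics/g2.png

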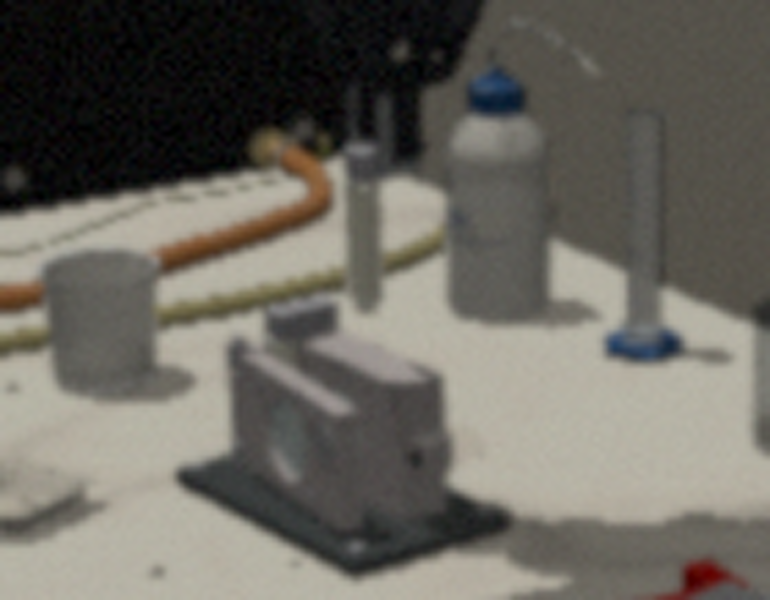

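The spacer hangs upright in the gripper, with its strip at crop (363,175)–(366,305) and its tip above the gap. I'll check its position relative to the TCP and the cell with depth points.

```bash
python3 - <<'E'
from h import *
d=dict(np.load("side2.npz"));P=pts(d)
for y in range(162,184,2):
    print(y,[tuple((P[y,x]*1000).round(0).astype(int)) if np.isfinite(P[y,x,0]) else None for x in range(239,248)])
# cell front face of head fixed & body top in cell-frame coords
o=np.array([515.25,134.85]);a=np.radians(5.2);x=np.array([np.cos(a),np.sin(a)]);y=np.array([-np.sin(a),np.cos(a)])
b=(P[...,0]>.45)&(P[...,0]<.58)&(P[...,1]>.05)&(P[...,1]<.22)
q=P[b]*1000;rel=q[:,:2]-o;L=np.c_[rel@x,rel@y,q[:,2]]
m=(L[:,2]>112)&(L[:,2]<170)&(L[:,1]<-20);print("strip cell frame",np.percentile(L[m],[2,10,50,90,98],axis=0).round(1).tolist())
m=(abs(L[:,2]-79.5)<3)&(L[:,0]>-6)&(L[:,1]<28);print("body top",np.percentile(L[m],[1,50,99],axis=0).round(1).tolist())
m=(abs(L[:,2]-73)<4)&(L[:,0]<-8);print("plate",np.percentile(L[m],[1,50,99],axis=0).round(1).tolist())
m=(L[:,2]>98)&(L[:,1]<-20)&(L[:,2]<170);r=(L[m,2]//10*10);print([(k,np.median(L[m][r==k],0).round(1).tolist(),int((r==k).sum())) for k in np.unique(r)])
m=(L[:,2]>20)&(L[:,2]<70)&(L[:,1]<-50)&(L[:,0]>3)&(L[:,0]<24);print("free end y",np.median(L[m],0).round(1),m.sum())
E
```

```text
162 [(np.int64(807), np.int64(634), np.int64(0)), (np.int64(502), np.int64(96), np.int64(178)), (np.int64(507), np.int64(100), np.int64(176)), (np.int64(505), np.int64(90), np.int64(179)), (np.int64(503), np.int64(82), np.int64(181)), (np.int64(508), np.int64(86), np.int64(179)), (np.int64(512), np.int64(88), np.int64(178)), (np.int64(828), np.int64(618), np.int64(0)), (np.int64(836), np.int64(625), np.int64(-2))]
164 [(np.int64(797), np.int64(617), np.int64(-2)), (np.int64(502), np.int64(97), np.int64(172)), (np.int64(503), np.int64(93), np.int64(173)), (np.int64(502), np.int64(86), np.int64(175)), (np.int64(507), np.int64(89), np.int64(174)), (np.int64(509), np.int64(88), np.int64(173)), (np.int64(512), np.int64(88), np.int64(173)), (np.int64(815), np.int64(597), np.int64(0)), (np.int64(818), np.int64(595), np.int64(0))]
166 [(np.int64(779), np.int64(586), np.int64(1)), (np.int64(504), np.int64(99), np.int64(166)), (np.int64(505), np.int64(97), np.int64(166)), (np.int64(504), np.int64(90), np.int64(168)), (np.int64(507), np.int64(89), np.int64(168)), (np.int64(504), np.int64(80), n
[... 3359 characters left out ...]
p.int64(125)), (np.int64(514), np.int64(88), np.int64(124)), (np.int64(710), np.int64(415), np.int64(-1))]
strip cell frame [[-17.9, -51.8, 118.7], [-16.3, -49.4, 125.2], [-13.8, -44.9, 144.4], [-7.3, -34.7, 163.9], [-5.2, -32.5, 168.2]]
body top [[-3.8, -59.0, 76.6], [9.1, -17.8, 79.3], [25.4, 25.9, 81.8]]
plate [[-37.6, -55.4, 69.3], [-26.2, 2.8, 73.2], [-9.8, 64.5, 76.5]]
[(np.float64(110.0), [-12.1, -43.3, 118.7], 6), (np.float64(120.0), [-13.5, -44.8, 125.5], 19), (np.float64(130.0), [-14.1, -46.0, 134.9], 27), (np.float64(140.0), [-14.2, -45.9, 145.1], 23), (np.float64(150.0), [-13.8, -44.7, 154.7], 28), (np.float64(160.0), [-14.8, -44.5, 165.0], 21)]
free end y [ 11.4 -56.1  50.9] 105
```

Call:
step_arm([
  [0,0,-25,0,0,0,-1],
  [0,0,-25,0,0,0,-1],
  [0,0,-20,0,0,0,-1],
  [0,0,-15,0,0,0,-1],
  [0,0,-10,0,0,0,-1],
])

```text
clock: 5.25
tcp_pos: [0.5227, 0.0932, 0.0892]
orientation: [-0.001, -0.045, 0.999, -0.0]
wrist_force: [0.2, -0.1, -1.5]
finger_gap: 0.0139
grip_force: 60.5
```

Call:
step_arm([
  [0,0,0,0,0,0,-1],
  [0,0,-2,0,0,0,-1],
  [0,0,-1,0,0,0,-1],
  [0,0,-1,0,0,0,-1],
  [0,0,0,0,0,0,-1],
])

```text
clock: 5.75
tcp_pos: [0.5236, 0.095, 0.0869]
orientation: [0.0, -0.046, 0.999, 0.0]
wrist_force: [0.4, -0.1, -0.7]
finger_gap: 0.0137
grip_force: 60.5
```

Call:
step_arm([
  [1,0,0,0,0,0,-1],
  [1,0,0,0,0,0,-1],
  [1,0.2,0,0,0,0,-1],
  [0,0,0,0,0,0,-1],
])

```text
clock: 6.15
tcp_pos: [0.5265, 0.0952, 0.0866]
orientation: [0.0, -0.046, 0.999, 0.0]
wrist_force: [-0.3, -1.2, -0.4]
finger_gap: 0.0141
grip_force: 60.5
```

Call:
step_arm([
  [0,0,-1,0,0,0,-1],
  [0,0,-1,0,0,0,-1],
  [0,0,0,0,0,0,-1],
])

```text
clock: 6.45
tcp_pos: [0.5264, 0.0952, 0.0851]
orientation: [0.0, -0.046, 0.999, 0.0]
wrist_force: [-1.5, 0.1, 4.6]
finger_gap: 0.0142
grip_force: 61.0
```

Call:
step_arm([
  [0,0,-0.7,0,0,0,-1],
  [0,0,-0.7,0,0,0,-1],
  [0,0,0,0,0,0,-1],
])

```text
clock: 6.75
tcp_pos: [0.5264, 0.0952, 0.085]
orientation: [0.001, -0.046, 0.999, -0.0]
wrist_force: [-5.1, -0.9, 14.8]
finger_gap: 0.0141
grip_force: 62.4
```

Call:
step_arm([
  [0.7,0,1,0,0,0,-1],
  [0.7,0,0,0,0,0,-1],
  [0,0,0,0,0,0,-1],
])

```text
clock: 7.05
tcp_pos: [0.5268, 0.0952, 0.085]
orientation: [-0.001, -0.046, 0.999, 0.0]
wrist_force: [-5.9, -0.2, 10.8]
finger_gap: 0.0143
grip_force: 62.0
```

Call:
step_arm([
  [0,0,0.8,0,0,0,-1],
  [0.6,0,0,0,0,0,-1],
  [0,0,0,0,0,0,-1],
])

```text
clock: 7.35
tcp_pos: [0.5269, 0.0952, 0.0851]
orientation: [-0.001, -0.046, 0.999, 0.0]
wrist_force: [-7.6, 0.1, 8.4]
finger_gap: 0.0145
grip_force: 61.7
```

Seated: TCP x is stuck at 526.9, which is the predicted seat position, and the head is loaded. Releasing.

Call:
step_arm([
  [-0.8,0,0.6,0,0,0,-1],
  [0,0,0,0,0,0,-0.5],
  [0,0,0,0,0,0,-0.2],
  [0,0,0,0,0,0,0],
  [0,0,0,0,0,0,0],
])

```text
clock: 7.85
tcp_pos: [0.5278, 0.0952, 0.0855]
orientation: [0.0, -0.046, 0.999, 0.0]
wrist_force: [-0.4, 1.0, 0.5]
finger_gap: 0.0427
grip_force: 0.0
```

Call:
step_arm([
  [0,0,10,0,0,0,0],
  [0,0,30,0,0,0,0],
  [-25,0,35,0,0,0,0],
  [-50,0,0,0,0,0,-1],
  [-50,0,0,0,0,0,-1],
])

```text
clock: 8.35
tcp_pos: [0.4029, 0.0951, 0.1623]
orientation: [0.002, -0.046, 0.999, 0.0]
wrist_force: [-0.9, -0.6, 0.5]
finger_gap: 0.0145
grip_force: 0.0
```

Call:
step_arm([
  [-20,0,0,0,0,0,-1],
  [0,0,0,0,0,0,-1],
  [0,0,0,0,0,0,-1],
])

```text
clock: 8.65
tcp_pos: [0.3836, 0.0952, 0.1616]
orientation: [0.002, -0.046, 0.999, 0.0]
wrist_force: [0.4, -0.8, 0.9]
finger_gap: 0.0002
grip_force: 0.0
```

```bash
python3 - <<'E'
from h import *
st();c=cam("top");d=cam("side")
R=lambda i,w=400:cv2.resize(i,(w,440),interpolation=cv2.INTER_CUBIC)
save("g3",np.hstack([R(c["image"][207:263,185:260]),R(d["image"][175:240,205:280])]))
P=pts(c);Z=P[...,2];b=np.zeros(Z.shape,bool);b[207:263,185:260]=1
for lo,hi in((-.3,.125),(.15,.25)): print(rect(c,b&(Z>.09)&(Z<.105)&(P[...,1]>lo)&(P[...,1]<hi),.096))
E
```

```text
8.65 [383.6  95.2 161.6] gap 0.2 F [ 0.4 -0.8  0.9] grip 0.0 yaw 5.29 tz [ 0.003  0.    -1.   ]
(62, array([526.2,  93.9]), array([34.2, 15.1]), 4.76, array([529.9,  92.5], dtype=float32))
(33, array([532. , 176.1]), array([15., 10.]), 88.59, array([531.7, 176.1], dtype=float32))
```

View pics/g3.png

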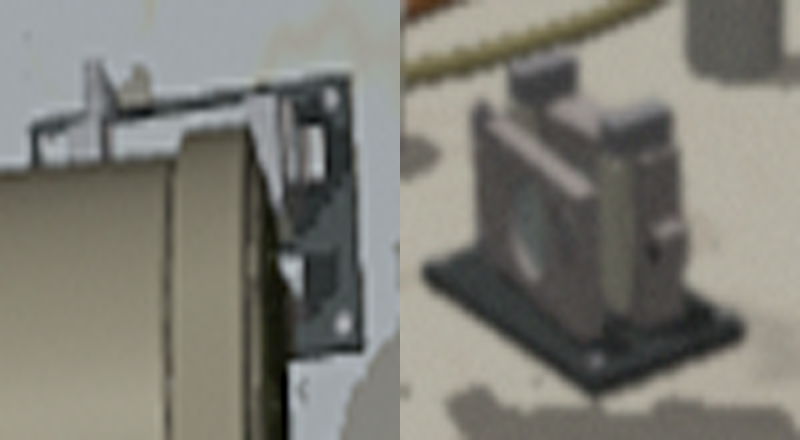

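The new spacer's head sits at (526.2, 93.9), yaw 4.8°. Side crop (635,110) shows it level with the hinge-side one at (545,70), with the strip in the gap. Next: go to the clamp pad with shut fingers.

Call:
step_arm([
  [20,-3,-30,0,0,0,-1],
  [20,-3,-35,0,0,0,-1],
  [10,-0.5,-35,0,0,0,-1],
  [0,0,-11,0,0,0,-1],
  [0,0,0,0,0,0,-1],
])

```text
clock: 9.25
tcp_pos: [0.4311, 0.0885, 0.0478]
orientation: [-0.003, -0.046, 0.999, 0.0]
wrist_force: [-0.6, 0.2, 0.0]
finger_gap: -0.0002
grip_force: 0.0
```

Call:
step_arm([
  [12,0,0,0,0,0,-1],
  [10,0,0,0,0,0,-1],
  [5,0,0,0,0,0,-1],
  [2,0,0,0,0,0,-1],
  [0,0,0,0,0,0,-1],
])

```text
clock: 9.75
tcp_pos: [0.4622, 0.0887, 0.0501]
orientation: [0.001, -0.046, 0.999, 0.0]
wrist_force: [-0.9, 0.5, -0.0]
finger_gap: 0.0001
grip_force: 0.0
```

Call:
step_arm([
  [3,0,0,0,0,0,-1],
  [3,0,0,0,0,0,-1],
  [2,0,0,0,0,0,-1],
  [2,0,0,0,0,0,-1],
  [0,0,0,0,0,0,-1],
])

```text
clock: 10.25
tcp_pos: [0.4712, 0.0886, 0.0493]
orientation: [-0.0, -0.046, 0.999, -0.0]
wrist_force: [-2.2, -1.2, 0.8]
finger_gap: -0.0003
grip_force: 0.7
```

Call:
step_arm([
  [2,0.2,0,0,0,0,-1],
  [2,0.2,0,0,0,0,-1],
  [0,0,0,0,0,0,-1],
])

```text
clock: 10.55
tcp_pos: [0.4754, 0.0889, 0.0493]
orientation: [-0.0, -0.046, 0.999, -0.0]
wrist_force: [-1.7, -1.5, 0.8]
finger_gap: -0.0001
grip_force: 1.0
```

Call:
step_arm([
  [2,0.2,0,0,0,0,-1],
  [2,0.2,0,0,0,0,-1],
  [1,0.1,0,0,0,0,-1],
  [0,0,0,0,0,0,-1],
])

```text
clock: 10.95
tcp_pos: [0.4805, 0.0895, 0.0494]
orientation: [-0.0, -0.046, 0.999, -0.0]
wrist_force: [-2.8, -2.9, -0.4]
finger_gap: -0.0002
grip_force: 1.4
```

Call:
step_arm([
  [1,0.1,0,0,0,0,-1],
  [0,0,0,0,0,0,-1],
])

```text
clock: 11.15
tcp_pos: [0.4814, 0.0896, 0.0494]
orientation: [-0.0, -0.046, 0.999, 0.0]
wrist_force: [-3.8, -1.1, -0.2]
finger_gap: 0.0
grip_force: 1.6
```

Call:
step_arm([
  [1,0.1,0,0,0,0,-1],
  [0,0,0,0,0,0,-1],
])

```text
clock: 11.35
tcp_pos: [0.4824, 0.0897, 0.0494]
orientation: [-0.0, -0.046, 0.999, -0.0]
wrist_force: [-3.9, -3.1, 0.5]
finger_gap: -0.0001
grip_force: 1.9
```

Call:
step_arm([
  [0.7,0.1,0,0,0,0,-1],
  [0,0,0,0,0,0,-1],
])

```text
clock: 11.55
tcp_pos: [0.4824, 0.0897, 0.0494]
orientation: [-0.001, -0.046, 0.999, -0.0]
wrist_force: [-4.9, -3.2, 1.0]
finger_gap: -0.0001
grip_force: 2.8
```

Call:
step_arm([
  [0.5,0,0,0,0,0,-1],
  [0,0,0,0,0,0,-1],
])

```text
clock: 11.75
tcp_pos: [0.4824, 0.0897, 0.0494]
orientation: [-0.001, -0.046, 0.999, -0.0]
wrist_force: [-5.9, -2.8, 3.0]
finger_gap: 0.0001
grip_force: 3.4
```

Call:
step_arm([
  [0.8,-0.4,0,0,0,0,-1],
  [0,0,0,0,0,0,-1],
  [0,0,0,0,0,0,-1],
])

```text
clock: 12.05
tcp_pos: [0.4824, 0.0897, 0.0494]
orientation: [-0.002, -0.046, 0.999, 0.0]
wrist_force: [-8.4, -2.5, 5.1]
finger_gap: 0.0001
grip_force: 4.3
```

```bash
python3 - <<'E'
from h import *
st();d=cam("side")
save("g4",cv2.resize(d["image"][165:240,195:295],(800,600),interpolation=cv2.INTER_CUBIC))
c=cam("top");st()
E
```

```text
12.05 [482.4  89.7  49.4] gap 0.1 F [-8.4 -2.5  5.1] grip 4.3 yaw 5.3 tz [-0.004  0.    -1.   ]
12.15 [482.4  89.7  49.4] gap -0.6 F [-9.2 -2.8  4.2] grip 4.3 yaw 5.3 tz [-0.004  0.    -1.   ]
```

View pics/g4.png

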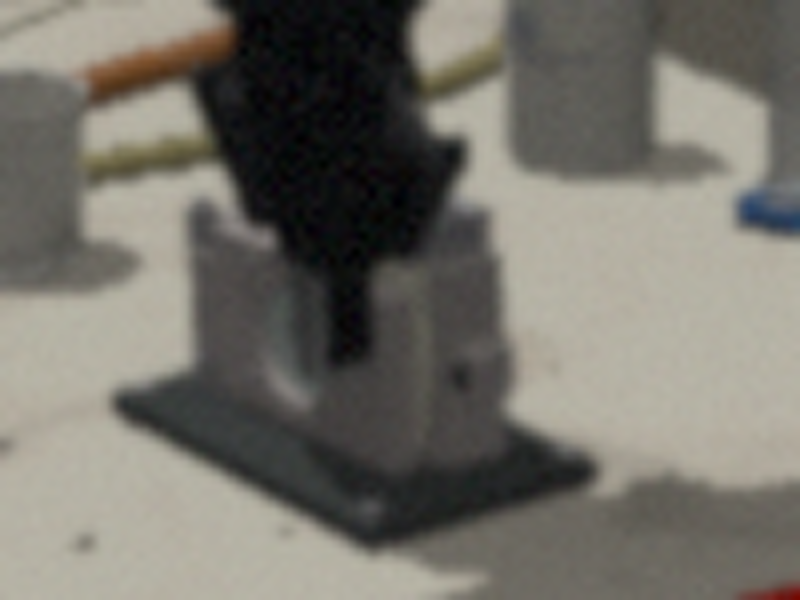

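Plate shut against the strip: only the strip's thin edge shows at (430,340), the head is still seated at (465,230), and the tool is at the pad at (350,310). I'll relieve the vertical drag and verify parallelism from depth.

Call:
step_arm([
  [0.2,-0.3,0.6,0,0,0,-1],
  [0,0,0,0,0,0,-1],
  [0,0,0,0,0,0,-1],
])

```text
clock: 12.45
tcp_pos: [0.4824, 0.0896, 0.0495]
orientation: [-0.002, -0.046, 0.999, 0.001]
wrist_force: [-7.5, -1.1, 0.9]
finger_gap: -0.0003
grip_force: 3.7
```

```bash
python3 - <<'E'
from h import *
st();o=np.array([515.25,134.85]);a=np.radians(5.1);x=np.array([np.cos(a),np.sin(a)]);y=np.array([-np.sin(a),np.cos(a)])
Ls=[]
for i in range(3):
    P=pts(cam("side")).reshape(-1,3)*1000;P=P[np.isfinite(P[:,0])];r=P[:,:2]-o;Ls.append(np.c_[r@x,r@y,P[:,2]])
L=np.vstack(Ls)
m=(L[:,0]>-30)&(L[:,0]<-12)&(L[:,2]>20)&(L[:,2]<68)&(((L[:,1]>22)&(L[:,1]<45))|((L[:,1]>-54)&(L[:,1]<-30)&(L[:,2]<44)))
q=L[m]
for lo,hi in((-54,-30),(22,45)):
    k=q[(q[:,1]>lo)&(q[:,1]<hi)];print(len(k),np.median(k,0).round(1))
st()
E
```

```text
12.45 [482.4  89.6  49.5] gap -0.3 F [-7.5 -1.1  0.9] grip 3.7 yaw 5.31 tz [-0.004  0.001 -1.   ]
162 [-22.9 -45.5  31.6]
230 [-22.7  33.1  44.3]
12.6 [482.4  89.7  49.5] gap -0.0 F [-6.9 -0.8  0.8] grip 3.7 yaw 5.31 tz [-0.004  0.001 -1.   ]
```

Parallel: the plate face is at x −22.9 at the free end and −22.7 at the hinge end. Trimming the push to 10 N.

Call:
step_arm([
  [0.8,-0.1,0.3,0,0,0,-1],
  [0,0,0,0,0,0,-1],
  [0,0,0,0,0,0,-1],
  [0,0,0,0,0,0,-1],
])

```text
clock: 13.0
tcp_pos: [0.4824, 0.0896, 0.0495]
orientation: [-0.003, -0.046, 0.999, 0.001]
wrist_force: [-8.7, -1.1, 0.3]
finger_gap: 0.0003
grip_force: 4.3
```

Call:
step_arm([
  [0,0,0,0,0,0,-1],
  [0,0,0,0,0,0,-1],
  [0,0,0,0,0,0,-1],
  [0,0,0,0,0,0,-1],
  [0,0,0,0,0,0,-1],
])

```text
clock: 13.5
tcp_pos: [0.4824, 0.0896, 0.0495]
orientation: [-0.003, -0.046, 0.999, 0.001]
wrist_force: [-9.0, -0.5, -0.6]
finger_gap: -0.0002
grip_force: 4.3
```

Call:
step_arm([
  [0.5,0,0,0,0,0,-1],
  [0,0,0,0,0,0,-1],
  [0,0,0,0,0,0,-1],
  [0,0,0,0,0,0,-1],
  [0,0,0,0,0,0,-1],
])

```text
clock: 14.0
tcp_pos: [0.4824, 0.0896, 0.0494]
orientation: [-0.003, -0.046, 0.999, 0.001]
wrist_force: [-9.5, -0.6, 2.2]
finger_gap: -0.0001
grip_force: 4.9
```

Call:
step_arm([
  [0,0,0,0,0,0,-1],
  [0,0,0,0,0,0,-1],
  [0,0,0,0,0,0,-1],
  [0,0,0,0,0,0,-1],
  [0,0,0,0,0,0,-1],
])

```text
clock: 14.5
tcp_pos: [0.4824, 0.0897, 0.0495]
orientation: [-0.003, -0.046, 0.999, 0.001]
wrist_force: [-10.0, -0.7, 1.7]
finger_gap: 0.0
grip_force: 4.9
```

A steady 10 N, so I'm handing in.

```bash
python3 -c "
from workcell import *
print(hand_in())"
```

```text
the job is handed in; nothing more can be done
None
```

The thick spacer is seated at the free end, the window plate is shut flush and parallel on both spacers, and the job was handed in at about 14.5 s with a steady 10 N push on the clamp pad; the thin spacer and everything else on the bench were not touched.

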